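# Switch the ball diverter to its empty chute and feed a ball

## Task

The left chute of the ball diverter is full. With the fingertips, press the raised end of the seesaw gate down until it rocks over its pivot and stays over; then nudge the waiting steel ball off the loading ledge so that it rolls down the gate by itself and comes to rest at the bottom of the empty right chute. Do not pick up or lift the ball, and leave the balls in the left chute and the tin, wooden block and hex key round about where they are.

Things in the scene. Friction and masses are not known exactly. Their poses are not given: they have to be found in the camera images.
- diverter: Ball diverter screwed to the bench: dark steel base plate 170 x 404 x 8 mm (own x -60..+110, y -202..+202). Origin: on the bench below the gate's pivot; x points away from the robot, from gate to loading ledge, y left along the gate, z up; turned up to 0.6 rad either way. Other entries' mm are in this frame. A grey backboard stands on the robot's side of the gate (x -30, y -32..+32, top z 82).
- ledge (a point): Where the ball waits (x 65, y 0, z 85), on the loading ledge: a channel along x from 27 to 102, floor z 67, 39 mm wide between 3 mm side walls with tops at z 76, open at both ends; free for a finger behind the ball. The ball sits in a 10 mm slot across the floor; a level push of about 1 N to -x takes it out within 10 mm; then the ledge slopes down and it rolls into the gate.
- gate (a joint): Tilt of the seesaw gate, rad, about the diverter's x axis at z 40. -0.22 (stop, the start): left end low, feeds left. +0.22 (stop): right end low, feeds right. Top-heavy: past level (0) it falls to the stop and stays; 1 N on the raised tab starts it. Trough 200 mm long, 42 mm wide inside; two steel tipping weights on its far side (x 24..52, y +-43..71, up to 126 above the bench).
- tab_right (a point): Middle of the upper face of the gate's right press tab: a flat aluminium plate 54 (x) x 40 (y) x 4 mm that stands out on the robot's side near the right end of the gate, at x -55, y -80. About 83 mm above the bench while the right end is raised, 48 mm when fully down. The frame tilts with the gate.
- tab_left (a point): The same on the left press tab (x -55, y +80); down at the start.
- ball_center (a point): Centre of the waiting plain polished steel ball, 36 mm in diameter, about 190 g, rolling freely, on the loading ledge. The frame turns with the ball as it rolls.
- chute_right (a point): Where a ball's centre lies when it rests against the end stop of the right chute (x 0, y -172, z 35). The chute: y -106..-190, 45 mm wide between walls with tops at z 42, end stop top z 48, sloping down outwards by 8 degrees. The left chute is its mirror image.
- old_ball_1_center (a point): Centre of the outer of two like steel balls that already fill the left chute.
- old_ball_2_center (a point): Centre of the inner of the two balls in the left chute.
- tin: Bystander: cream grease tin, 72 mm across and 40 mm high, standing on the bench on the robot's side of the diverter, left. Origin: centre of its underside.
- block: Bystander: upright wooden block 32 x 32 x 55 mm, behind the diverter, left. Origin: centre of its underside.
- hex_key: Bystander: steel hex key 34 x 99 x 9 mm lying behind the diverter, right. Origin: centre of its underside.
Not all that is in view belongs to the job. What is shaped like the part that bears ball_center but green or yellow is not meant.

How it is judged:
On the way, in this order (a step that is already met when the one before it is completed fails the run):
1. the gate is rocked over to the right while the ball still waits on the ledge (value of joint gate above 0.18 rad and distance of ball_center from where it was at the start of the episode below 0.012 m), for 0.2 s.
2. the ball rolls in the gate, on its own, towards the right (value of joint gate above 0.18 rad and y of ball_center in the frame of diverter between -0.1 and -0.03 m and x of ball_center in the frame of diverter between -0.02 and 0.02 m and z of ball_center in the frame of diverter below 0.075 m and contact force between the fingers and ball below 0.1 N), for 0.02 s.
3. the ball is at the bottom of the right chute (y of ball_center in the frame of diverter between -0.19 and -0.15 m and x of ball_center in the frame of diverter between -0.02 and 0.02 m and z of ball_center in the frame of diverter below 0.05 m), for 0.2 s.
At the end, for the whole second after the job is handed in: The gate stands fully over to the right (joint above 0.18 rad), the ball rests at the bottom of the right chute (its centre within about 20 mm of site chute_right, slower than 0.03 m/s), the two balls in the left chute are within 12 mm and tin, block and hex key within 20 mm of where they were (all of step 3 and value of joint gate above 0.18 rad and linear speed of ball below 0.03 m/s and distance of each of old_ball_1_center, old_ball_2_center from where it was at the start of the episode below 0.012 m and distance of each of tin, block, hex_key from where it was at the start of the episode below 0.02 m); the robot touches nothing.
It fails at once if the ball is lifted: its centre more than 15 mm above its place on the ledge (height (world z) of ball_center above 0.1 m).
It fails at once if the ball falls off the diverter (height (world z) of ball_center below 0.024 m).
It fails at once if a ball in the left chute is taken out of its place (25 mm) (distance of any of old_ball_1_center, old_ball_2_center from where it was at the start of the episode above 0.025 m).
It fails at once if the tin, block or hex key is pushed away (40 mm) or lifted (30 mm) (distance of any of tin, block, hex_key from where it was at the start of the episode above 0.04 m or height (world z) of any of tin, block, hex_key above 0.03 m).
It also fails if it takes over 43 s, if anything falls off the work surface, if the arm or the gripper's body presses on something with over 40 N, if the wrist force passes 120 N, or if a joint passes its speed limit or range.

## Robot

A 6-joint arm with a two-finger parallel gripper is mounted at the origin on a cart in front of the work surface, level with it; the furniture and walls round the work are solid. World frame = base frame: x ahead of the robot, y to its left, z up, the work surface at z = 0. Lengths are in m, angles in rad, forces in N, time in s.
With the tool pointing down it reaches from about 0.275 to 0.825 m from the base axis. Payload 4.9 kg.
Tool frame: the origin (TCP) lies midway between the tips of the shut fingers; the grasp point (between the pads) lies 19 mm behind it (robot.grip_point_offset is the distance from the TCP to the grasp point, in m); z points along the fingers, y is the line along which they close (so a half turn about z gives the same grasp; the last joint's range is limited). The gripper opens to 85 mm and grips with 20 to 120 N. Pads are 22 mm wide; open, the fingers measure 114 mm over their backs; the gripper's body (76 mm by 85 mm) begins 54 mm behind the grasp point. The pads swing forward as they close: fully open they stand 13 mm farther back than shut.
Start: joints at [1.166, 0.326, -0.193, 1.052, 0, 1.437], TCP at [0.147, 0.53, 0.231] pointing down, gripper open.
Joint ranges: [-2.65, 2.65], [-0.97, 1.79], [-1.3, 1.35], [-1.93, 2.1], [-1.47, 1.37], [-3.14, 3.14]. Speed limits (rad/s): [2.57, 2.57, 3.14, 3.14, 3.14, 3.14].

## Interface

Orientations are given as a unit quaternion [w, x, y, z].
In Python, from station import robot gives the robot as it stands. Calls block until the motion is done:
- robot.move_pose(position, orientation): joint-space move of the TCP to a pose.
- robot.movel(position, attitude=None, feed=0.15, guard=None): straight line of the TCP; attitude=None keeps the orientation; feed is the mean speed in m/s. With guard (N) it stops when the force on the tool has changed by that much, and returns True; else False.
- robot.move_joints(angles): joint-space move.
- robot.open_gripper() and robot.gripper_close(f_grip=None): open the fingers fully, or close them until they stop; f_grip is the grip in N (None keeps the last).
- robot.sleep(seconds).
- robot.solve_ik(position, orientation): joint angles nearest the present ones, or None.
- robot.read_state(): the state.
- robot.read_camera(name): name is "scene" or "top" or "wrist"; returns the picture (400x640x3 uint8, red, green, blue); there is no depth.
- robot.camera_params(name): a dict with "fov_y" (degrees; the focal length in pixels is half the picture's height over the tangent of half this angle, whatever the lens; pixels are square), "cx", "cy" (the principal point, pixels), "T" (4x4, takes a point from camera to world coordinates). Camera axes: x right, y up, looking along -z (the intrinsics and any distortion apply to the point x, -y, -z); pixel columns grow to the right and rows downward; lengths in m; the calibration is good to about 2 mm. A picture is of the moment at which its call begins: read the wrist's pose just before it. camera_params takes no time and is no camera call; for the wrist camera it gives the pose at the moment of the call.
A pose or a line that the arm cannot do raises robot.Unreachable and nothing moves.
- robot.sign_off(): hands the job in; it is judged then, once.
The state is a dict: "time_s": time; "q": joint angles; "joint_vel": joint speeds; "tau": joint torques, N m; "eef_pos": TCP position; "eef_rot": TCP orientation; "wrist_force": force on the tool from outside, world axes, zero at the start; "moment": the same for the moment, N m; "width": opening from 0.0 (shut) to 1.0 (fully open); "finger_force": force on a finger pad.
Only numpy, scipy, OpenCV 4.12 (cv2) and the standard library are available. Lean on these libraries where they do the work, as an engineer would, in place of code of your own. Each camera call takes 0.05 s, during which the arm holds its last target. There are 200 camera calls.

## Working session

There is one attempt and no reset: what is moved stays moved. The work goes in short steps, each a Python script; the robot and the scene stay as the last script left them, time stands still between calls to the robot, and variables do not carry over. Pictures are saved under pics/ and viewed, at most 10 in all, crops included, and the job is handed in when it is done.

```bash
ls; mkdir -p pics; python3 - <<'E'
from station import robot
import cv2
for n in ("top","scene"):
    cv2.imwrite(f"pics/{n}0.png",robot.read_camera(n)[:,:,::-1]); p=robot.camera_params(n); print(n,p)
s=robot.read_state(); print(s["time_s"],s["eef_pos"],s["eef_rot"])
E
```

```text
pics
top {'fov_y': 51.786429056279445, 'cx': 312.16214378909564, 'cy': 199.10362126610553, 'T': array([[-0.00535378,  0.99704234, -0.07666752,  0.53323599],
       [-0.99988822, -0.00640783, -0.01350891, -0.02510224],
       [-0.01396023,  0.07658662,  0.9969652 ,  1.05389896],
       [ 0.        ,  0.        ,  0.        ,  1.        ]])}
scene {'fov_y': 51.53264854001441, 'cx': 320.9590891740824, 'cy': 201.1945364339972, 'T': array([[-0.68649204,  0.49966869, -0.52826119,  0.16430916],
       [-0.72687182, -0.45193547,  0.51711864,  0.42474236],
       [ 0.01964803,  0.738976  ,  0.67344519,  0.68250053],
       [ 0.        ,  0.        ,  0.        ,  1.        ]])}
0.1 [0.14692964 0.52948704 0.23058828] [-1.89831519e-04  1.35006543e-01  9.90844418e-01 -7.33131384e-04]
```

View pics/top0.png

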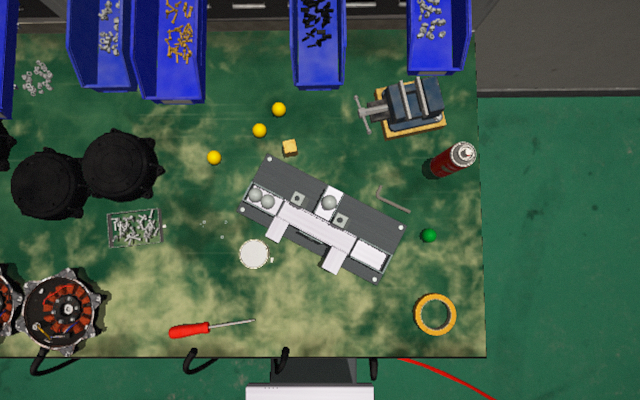

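View pics/scene0.png

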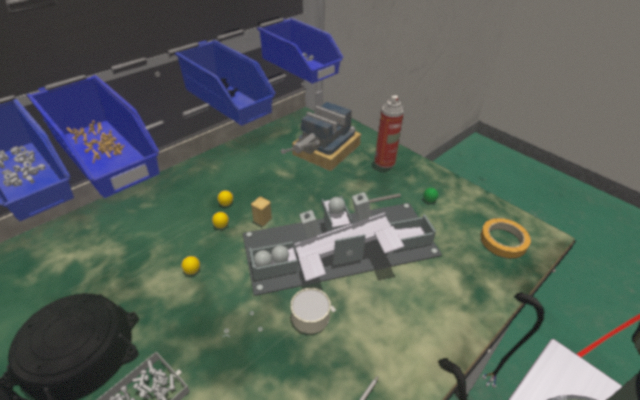

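```bash
python3 - <<'E'
import cv2
i=cv2.imread("pics/top0.png")[145:290,230:420]
cv2.imwrite("pics/crop0.png",cv2.resize(i,None,fx=4,fy=4,interpolation=cv2.INTER_CUBIC))
E
```

```text
(no output)
```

View pics/crop0.png

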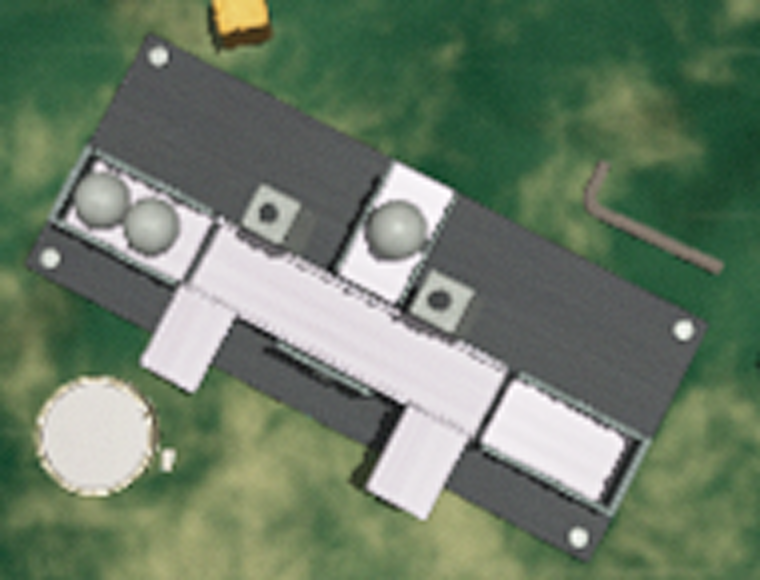

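```bash
cat > h.py <<'E'
import numpy as np, json
from station import robot
from scipy.spatial.transform import Rotation as R
def project(n,P,p=None):
    p=p or robot.camera_params(n); T=p["T"]; f=200/np.tan(np.radians(p["fov_y"]/2))
    c=(np.atleast_2d(P)-T[:3,3])@T[:3,:3]
    return np.c_[p["cx"]+f*c[:,0]/-c[:,2], p["cy"]-f*c[:,1]/-c[:,2]]
def d2w(pose,P):
    x,y,a=pose; P=np.atleast_2d(P)
    return P@R.from_euler("z",a).as_matrix().T+[x,y,0]
def down(yaw):  # tool down, tool x axis pointing along world direction yaw
    q=(R.from_euler("z",yaw)*R.from_quat([1,0,0,0])).as_quat(); return q[[3,0,1,2]]
E
python3 - <<'E'
from h import *
from scipy.optimize import least_squares
px=np.array([[148,35],[706,326],[588,562],[27,265],[397,230],[396,445]])/4.+[230,145]-.4
P=np.array([[110,202,8],[110,-202,8],[-60,-202,8],[-60,202,8],[65,0,85],[-28,-80,86]])/1000.
m=[0,1,2,3,4]
r=least_squares(lambda v:(project("top",d2w(v,P[m]))-px[m]).ravel(),[.5,0,-.4])
print(r.x); print(r.fun.reshape(-1,2).round(2))
json.dump(list(r.x),open("pose.json","w"))
tab=d2w(r.x,[[-.055,-.08,.083],[-.055,.08,.048]]);print((project("top",tab)-[230,145])*4, tab)
print(project("scene",d2w(r.x,P)))
print("ball",d2w(r.x,[.065,0,.085]))
E
```

```text
[ 0.542625   -0.02089146 -0.48827627]
[[-0.1  -0.8 ]
 [ 1.21 -0.5 ]
 [ 0.1   0.84]
 [-1.29  0.21]
 [ 0.05  0.16]]
[[422.23204319 474.51061991]
 [186.50843593 346.62832588]] [[ 0.4565238  -0.06574214  0.083     ]
 [ 0.53158049  0.0755607   0.048     ]]
[[243.09719798 232.44898934]
 [410.2394144  202.37948958]
 [443.54626246 254.58466788]
 [254.72574583 294.69465405]
 [337.56730731 205.27056849]
 [389.46103791 228.93009845]]
ball [[ 0.60002928 -0.05138323  0.085     ]]
```

```bash
python3 - <<'E'
from h import *
import cv2
v=json.load(open("pose.json")); q=down(v[2]+np.pi)
W=lambda x,y,z: d2w(v,[x,y,z])[0]
robot.gripper_close(20)
robot.move_pose(W(-.06,-.082,.18),q)
robot.movel(W(-.06,-.082,.11),feed=.15)
print(robot.movel(W(-.06,-.082,.056),feed=.04,guard=15), robot.read_state()["eef_pos"],robot.read_state()["wrist_force"])
robot.sleep(.3)
robot.movel(W(-.06,-.082,.20),feed=.2)
robot.move_pose(W(.135,0,.20),q)
s=robot.read_state();print(s["time_s"],s["eef_pos"],s["width"])
a=robot.read_camera("top")[145:290,230:420,::-1];b=robot.read_camera("scene")[150:310,230:460,::-1]
a=cv2.resize(a,(524,400));b=cv2.resize(b,(275,191));b=cv2.copyMakeBorder(b,0,209,0,0,0)
cv2.imwrite("pics/p1.png",np.hstack([a,b]))
E
```

```text
False [ 0.4514012  -0.06522253  0.05623401] [0.30011471 0.80251346 0.09869918]
7.3917 [ 0.66037938 -0.08395929  0.19864569] 0.0016651335492179724
```

View pics/p1.png

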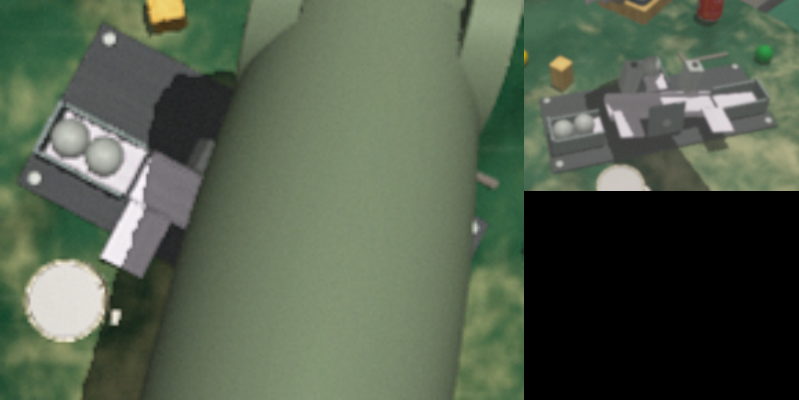

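```bash
python3 - <<'E'
from h import *
import cv2
v=json.load(open("pose.json"))
b=robot.read_camera("scene")[140:300,230:460,::-1]
p=robot.camera_params("wrist"); w=robot.read_camera("wrist")[:,:,::-1]
print(project("wrist",d2w(v,[[.065,0,.085],[.102,.02,.067],[.102,-.02,.067]]),p))
cv2.imwrite("pics/p2.png",np.vstack([cv2.resize(w,(480,300)),cv2.resize(b,(480,300),interpolation=cv2.INTER_CUBIC)]))
E
```

```text
[[317.23827632  96.98090034]
 [342.66917829 144.90015449]
 [291.8127849  144.93261559]]
```

View pics/p2.png

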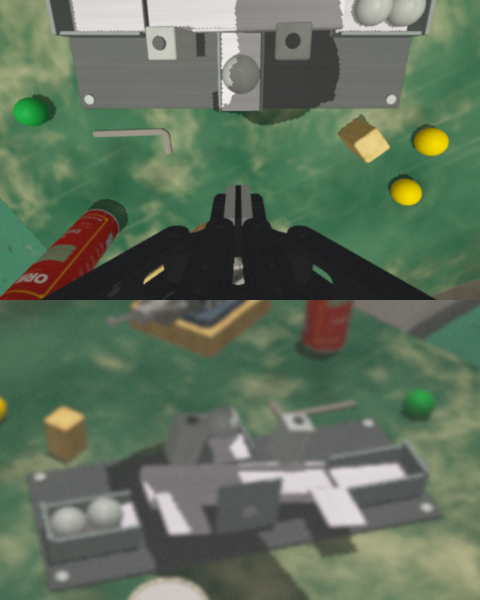

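```bash
python3 - <<'E'
from h import *
import cv2
v=json.load(open("pose.json"))
W=lambda x,y,z: d2w(v,[x,y,z])[0]
robot.movel(W(.13,.001,.080),feed=.15)
print(robot.movel(W(.079,.001,.080),feed=.03,guard=15))
s=robot.read_state();print(s["time_s"],s["wrist_force"])
robot.sleep(.5)
robot.movel(W(.13,.001,.080),feed=.1)
robot.movel(W(.13,.001,.20),feed=.2)
robot.sleep(.5)
p=robot.camera_params("wrist"); w=robot.read_camera("wrist")[:,:,::-1]
b=robot.read_camera("scene")[140:300,230:460,::-1]
cv2.imwrite("pics/p3.png",np.vstack([cv2.resize(w,(480,300)),cv2.resize(b,(480,300),interpolation=cv2.INTER_CUBIC)]))
print(project("wrist",d2w(v,[[0,-.172,.035]]),p)*.75, (project("scene",d2w(v,[[0,-.172,.035]]))-[230,140])*[480/230,300/160]+[0,300], robot.read_state()["time_s"])
E
```

```text
False
10.3917 [0.89261823 0.51915212 0.21466675]
[[72.22358263 10.49075046]] [[398.06904786 466.16399104]] 12.9
```

View pics/p3.png

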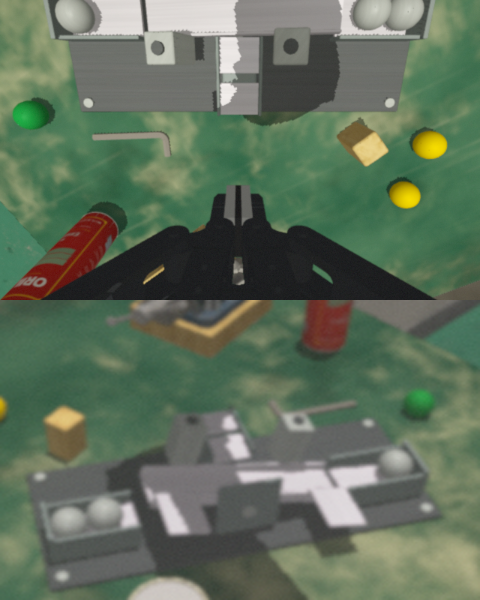

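The ball lies at the right chute's end stop (wrist view ~(73,13), scene ~(396,463), both matching the predicted spot). The gate is over to the right, the bystanders are unmoved and the arm is clear.

```bash
python3 -c "
from station import robot
robot.sleep(1); print(robot.sign_off())"
```

```text
the job is handed in; nothing more can be done
None
```

I rocked the gate over to the right and nudged the ball off the ledge; it rolled to the end stop of the right chute by itself. The last pictures show the bystanders unmoved, and I handed the job in at about 14 s (the verdict was not shown).

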